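Height check of a vial carrier before the autosampler

ROBOT

A 7-joint arm with a two-finger parallel gripper is mounted at the origin on the work surface. World frame = base frame: x ahead of the robot, y to its left, z up, the work surface at z = 0. Lengths are in m, angles in rad, forces in N, time in s.
With the tool pointing down it reaches from about 0.4 to 0.875 m from the base axis. Payload 19.3 kg.
Tool frame: the origin (TCP) lies between the finger pads; the fingertips stand 25 mm ahead of it and the grasp point (between the pads) lies 6 mm ahead of it (arm.tips_ahead is the x of the fingertips in the tool frame, in m); x points along the fingers, y is the direction in which the jaws open and shut, and the axes are right-handed (so a half turn about x gives the same grasp; the last joint's range is limited). The gripper opens to 85 mm and grips with 20 to 120 N. Pads are 22 mm wide; open, the fingers measure 114 mm over their backs; the gripper's body (76 mm by 85 mm) begins 54 mm behind the grasp point. The pads swing forward as they close: fully open they stand 13 mm farther back than shut.
Start: joints at [-1.405, 0.521, -0.036, 1.599, 0.021, 1.021, -0.113], TCP at [0.146, 0.608, 0.256] pointing down, gripper open.
Joint ranges: [-2.91, 2.91], [-0.3, 2.13], [-1.5, 1.42], [0.17, 2.43], [-1.26, 4.41], [0.16, 1.93], [-2.52, 2.52]. Speed limits (rad/s): [1.89, 1.89, 2.39, 2.39, 3.01, 3.01, 3.01].

INTERFACE

Orientations are given as [roll, pitch, yaw] about the fixed x, y, z axes, in that order (R = Rz(yaw) Ry(pitch) Rx(roll)).
In Python, from bench import arm, cams gives the robot as it stands. The module is installed in compiled form; this text tells all that it offers.
- The arm moves only by the tool play_rows, never from a script. Its argument "commands" is a list of rows, each a list of 3 entries, a list of its own where there are three numbers: the opening, from 0 (shut) to 1 (fully open), then the shift along the tool's x, y, z in m, then the turn, a rotation vector about the tool's x, y, z in rad. In form: [[gripper, [dx, dy, dz], [rx, ry, rz]], ...]. A call has 1 to 20 rows; each row is the pose to reach, as a shift and turn from the pose measured when the call began, along the tool's axes at that moment; what a row does not reach only later rows make up. A row lasts 1/8 s, in which the tool goes at most 62.5 mm and 10.7 degrees, less where a joint would pass 70% of its speed; a pose out of reach is approached as far as the arm can. A call with a gripper value outside its range is refused whole. The fingers move at their own pace and stop on an object; "grip_force" is the grip in N (left out, the last holds). Time passes only in rows, so rows that repeat a pose let the fingers close. It gives the time, the measured TCP pose, the force and the opening at its end, in the units of the state.
- arm.sense(): the state, without advancing time (a new reading comes with each control period).
- cams.capture(name): name is "side" or "top"; returns the picture (400x640x3 uint8, blue, green, red); there is no depth.
- cams.camera_model(name): a dict with "intrinsics" (3x3 intrinsics, pixels), "dist" ([k1, k2, p1, p2, k3] as OpenCV has them; the pictures are not rectified), "origin" and "rotation" of the camera in the world. Camera axes: x right, y down, z forward; pixel columns grow to the right and rows downward; lengths in m; the calibration is good to about 2 mm. A picture is of the moment at which its call begins. camera_model takes no time and is no camera call.
- arm.close_job(): hands the job in, once; it reports no verdict.
The state is a dict: "t": time; "joint_positions": joint angles; "dq": joint speeds; "joint_efforts": joint torques, N m; "ee_pos": TCP position; "ee_rot": TCP orientation; "wrist_force": force on the tool from outside, world axes, zero at the start; "wrist_torque": the same for the moment, N m; "grip_width": opening from 0.0 (shut) to 1.0 (fully open).
Only numpy, scipy, OpenCV 4.12 (cv2) and the standard library are available. Lean on these libraries where they do the work, as an engineer would, in place of code of your own. Each camera call takes 0.05 s, during which the arm holds its last target.

TASK

Press both vials fully home in the long grey carrier, then push the carrier along the bench between the fences and under the height gauge's bridge bar until its nose meets the stop block; hold it pressed there for about a second with a light, steady push of roughly 5 to 15 newtons, then let go and leave it touching the stop. Be gentle: the vials are glass and the gauge is a precision tool, so never push on a vial, the gauge or the stop with more than 30 newtons, keep the carrier upright, and leave everything else on the bench where it is.

Things in the scene. Friction and masses are not known exactly. Their poses are not given: they have to be found in the camera images.
- carrier_mid (a point): Centre of the loose vial carrier: plain grey plastic block 140 mm long (x), 46 mm wide (y), 30 mm high (z), about 0.3 kg, flat on the bench; this point is half-way along, across and up it (15 mm above its underside). Its x axis points to the nose, the end nearer the two vials, and starts roughly towards the gauge. The rear half is a plain tail with three dark marks on top.
- carrier_nose (a point): Middle of the carrier's nose face, 70 mm ahead of the carrier's centre along its x axis, 15 mm above its underside.
- front_cap (a point): Centre of the top of the front vial's white cap (24 mm diameter, 12 mm high). The vial stands in the carrier 45 mm ahead of its centre; fully home, the cap top is 50 mm above the carrier's underside.
- rear_cap (a point): The same for the rear vial, 10 mm ahead of the carrier's centre (35 mm behind the front vial).
- vial_front (a joint): How far the front vial stands proud of fully home, in m: 0 is home (hard bottom), starts at 4 to 9 mm. It moves only straight up or down in the carrier, stays where it is left, and takes about 5 N of steady downward push to slide (slightly more when pushed fast), then stops hard.
- vial_rear (a joint): The same for the rear vial.
- gauge: Fixed aluminium height gauge on the bench: two low fences with a bridge bar across. Origin on the bench under the middle of the bar; its x axis is the direction in which the carrier is pushed through, z is up. The carrier slides on the bench between the fences; with vials home it passes under the bar with 2 mm to spare, a proud vial catches on the bar.
- bar_under (a point): Middle of the underside of the gauge's steel bridge bar, 52 mm above the bench. The bar runs along the gauge's y, is 20 mm along x and 14 mm high; its two posts (to 72 mm high with bolts) stand at y = +-35 to +-52 mm.
- mouth (a point): On the bench between the fences where they become parallel, 30 mm before the bar's middle. The fences are 22 mm high, 51 mm apart (2.5 mm spare on each side of the carrier), and run from here 130 mm along the gauge's x; before here they flare out for 28 mm to an entry about 74 mm wide.
- stop: Fixed, unyielding steel stop block between the fences beyond the bar: 20 mm along the gauge's x, 48 mm wide, 28 mm high, black thumb knob on top to 38 mm; origin at the centre of its underside. Its near face is 10 mm before its origin, 66 to 86 mm beyond the bar's middle, so that a carrier against it keeps its tail out of the fences, 54 to 74 mm before the bar's middle.
- reagent: Bystander: capped bottle, 60 mm diameter, 125 mm high; origin at its underside.
- jar: Bystander: amber glass jar, 52 mm diameter, 60 mm high; origin at its underside.
- beaker: Bystander: small glass beaker, 60 mm diameter, 75 mm high; origin at its underside.
- spanner: Bystander: steel spanner lying flat, 130 mm long; origin at the underside of its middle.
- cone: Bystander: small copper sampler cone, 44 mm diameter, 20 mm high; origin at its underside.
- collar: Bystander: aluminium collar, 48 mm diameter, 12 mm high; origin at its underside.
- spare: Bystander: short empty grey block without vials, 75 x 46 x 30 mm; origin at its underside.
Things that resemble listed ones, but are neither listed nor needed, are in the scene too. What is shaped like the part that bears carrier_mid but orange is not meant.

How it is judged:
By the outcome, as a careful person would: the job done as asked, in the order asked, and still so for the second after the job is handed in, with the robot touching nothing.
It also fails if it takes over 72 s, if anything falls off the work surface, if the arm or the gripper's body presses on something with over 40 N, if the wrist force passes 120 N, or if a joint passes its speed limit or range.

## Working session

There is one attempt and no reset: what is moved stays moved. The work goes in short steps, Python scripts to look and compute and a tool call to move; the robot and the scene stay as the last step left them, time stands still between calls to the robot, and variables do not carry over. Pictures are saved under pics/ and viewed, and the job is handed in when it is done.

Besides the shell and the picture viewer there is one more tool, called after ">>>" by a JSON object that holds its "method" and its "body", one argument or row to a line. play_rows: Moves the arm, as the interface text tells. Its arguments: {"type":"object","properties":{"commands":{"type":"array","items":{"type":"array"}},"grip_force":{"type":"number"}},"required":["commands"]}

```bash
mkdir -p pics; python3 - <<'E'
from bench import arm,cams
import cv2,numpy as np
s=arm.sense();print({k:np.round(v,3).tolist() for k,v in s.items()}, arm.tips_ahead)
for n in("top","side"):
    cv2.imwrite(f"pics/{n}0.png",cams.capture(n)); m=cams.camera_model(n); print(n,{k:np.round(v,4).tolist() for k,v in m.items()})
E
```

```text
{'t': 0.0, 'joint_positions': [-1.405, 0.522, -0.036, 1.6, 0.021, 1.021, -0.113], 'dq': [0.001, -0.0, 0.0, -0.0, -0.001, -0.002, -0.001], 'joint_efforts': [-0.001, -92.711, 1.979, -36.993, 0.018, 0.008, 0.0], 'ee_pos': [0.146, 0.607, 0.256], 'ee_rot': [-1.506, 1.57, -1.741], 'wrist_force': [-0.142, 0.697, -0.115], 'wrist_torque': [-0.035, 0.025, 0.005], 'grip_width': 0.997} 0.025
top {'intrinsics': [[466.2855, 0.0, 325.4475], [0.0, 466.2855, 197.4516], [0.0, 0.0, 1.0]], 'dist': [0.0256, 0.0, 0.0, 0.0, 0.0], 'origin': [0.2928, -0.0537, 1.2529], 'rotation': [-3.0088, -0.0251, -1.5933]}
side {'intrinsics': [[469.1646, 0.0, 317.2234], [0.0, 469.1646, 201.9361], [0.0, 0.0, 1.0]], 'dist': [-0.133, 0.0, 0.0, 0.0, 0.0], 'origin': [-0.0635, -0.974, 0.7728], 'rotation': [-2.1749, -0.0184, -0.5278]}
```

View pics/top0.png

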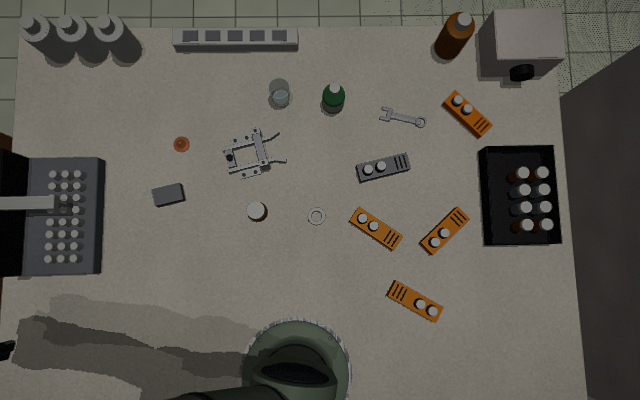

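View pics/side0.png

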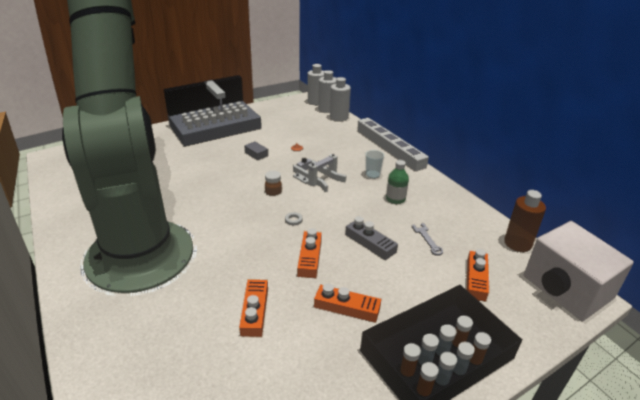

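The top view shows one grey block with two white caps at (383,167), with its vials at the left end facing the gauge at (255,155). Similar things: orange carriers at (467,113), (375,228), (444,230) and (414,300), which are excluded by colour; the grey spare at (168,195), which has no vials; and the grey rack at (235,38). I choose (383,167) and will check it in a close crop.

```bash
cat > h.py <<'E'
import numpy as np,cv2
from scipy.spatial.transform import Rotation as R
from bench import arm,cams
def model(n):
    m=cams.camera_model(n); r=np.array(m['rotation'],float)
    Rm=r if r.shape==(3,3) else R.from_euler('xyz',r).as_matrix()
    return np.array(m['intrinsics']),np.array(m['dist']),np.array(m['origin']),Rm
def ray(n,px):
    K,d,o,Rm=model(n); p=cv2.undistortPoints(np.array(px,float).reshape(-1,1,2),K,d).reshape(-1,2)
    return o,np.c_[p,np.ones(len(p))]@Rm.T
def onplane(n,px,z):
    o,v=ray(n,px); return o+v*((z-o[2])/v[:,2])[:,None]
def proj(n,P):
    K,d,o,Rm=model(n); Rc=Rm.T
    return cv2.projectPoints(np.array(P,float).reshape(-1,3),cv2.Rodrigues(Rc)[0],-Rc@o,K,d)[0].reshape(-1,2)
def tri(a,b):
    o1,v1=ray('top',[a]);o2,v2=ray('side',[b]);v1=v1[0];v2=v2[0]
    A=np.c_[v1,-v2];t=np.linalg.lstsq(A,o2-o1,rcond=None)[0]
    p,q=o1+t[0]*v1,o2+t[1]*v2
    return (p+q)/2,np.linalg.norm(p-q)
E
python3 - <<'E'
from h import *
t=cv2.imread('pics/top0.png');s=cv2.imread('pics/side0.png')
cv2.imwrite('pics/c1.png',cv2.resize(t[115:195,210:420],None,fx=3.8,fy=3.8,interpolation=cv2.INTER_CUBIC))
cv2.imwrite('pics/c2.png',cv2.resize(s[140:270,280:410],None,fx=4.5,fy=4.5,interpolation=cv2.INTER_CUBIC))
print(onplane('top',[[383,167],[255,155],[297,375]],0))
print(proj('top',[[0,0,0],[.146,.608,.256]]),proj('side',[[0,0,0],[.146,.608,.256]]))
E
```

```text
[[ 0.54070826 -0.24875127  0.        ]
 [ 0.58017832  0.10090709  0.        ]
 [ 0.00110601 -0.00555401  0.        ]]
[[294.83897736 375.51901393]
 [-15.05223523 342.03344213]] [[138.24869989 254.96048453]
 [128.10299977  74.80390772]]
```

View pics/c1.png

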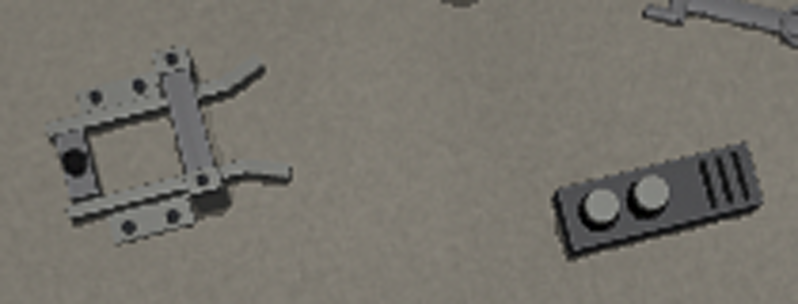

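View pics/c2.png

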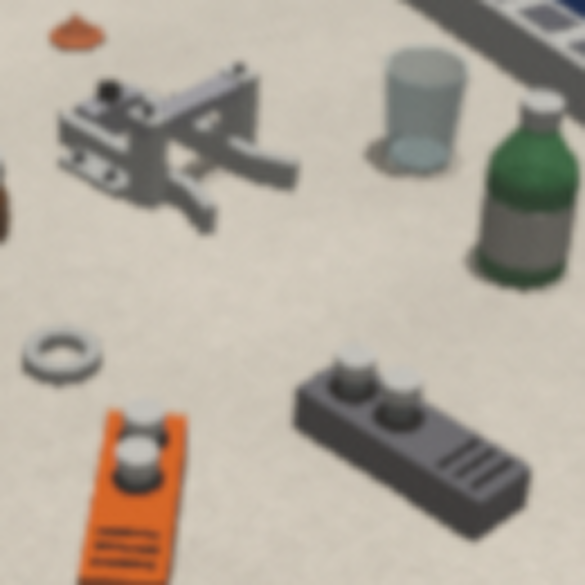

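The crop confirms it: a grey carrier with two white caps and three marks on the tail, nose towards the gauge's flared mouth. Next I measure it.

```bash
python3 - <<'E'
from h import *
t=cv2.imread('pics/top0.png')
s=cv2.imread('pics/side0.png')
hsv=cv2.cvtColor(t,cv2.COLOR_BGR2HSV)
def show(img,x0,x1,y0,y1,f,name):cv2.imwrite(name,cv2.resize(img[y0:y1,x0:x1],None,fx=f,fy=f,interpolation=cv2.INTER_NEAREST))
show(t,345,420,140,195,10,'pics/d1.png'); show(t,218,293,123,183,10,'pics/d2.png')
for p in[(372,160),(383,160),(390,172),(400,165),(360,185),(368,170),(381,166),(340,160),(256,155),(375,180)]:print(p,t[p[1],p[0]],hsv[p[1],p[0]])
E
```

```text
(372, 160) [113 122 126] [ 21  26 126]
(383, 160) [80 78 79] [135   6  80]
(390, 172) [83 81 81] [120   6  83]
(400, 165) [43 40 40] [120  18  43]
(360, 185) [110 120 123] [ 23  27 123]
(368, 170) [130 133 132] [ 40   6 133]
(381, 166) [128 134 131] [ 45  11 134]
(340, 160) [112 120 124] [ 20  25 124]
(256, 155) [110 120 124] [ 21  29 124]
(375, 180) [113 123 126] [ 23  26 126]
```

View pics/d1.png

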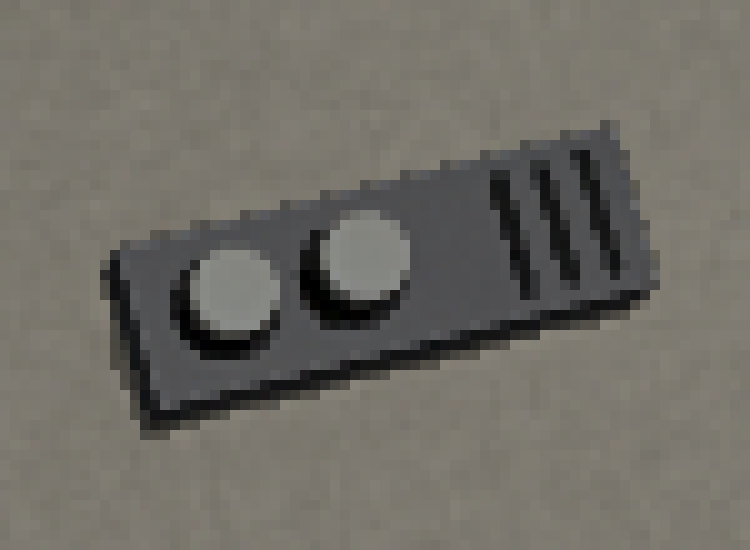

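View pics/d2.png

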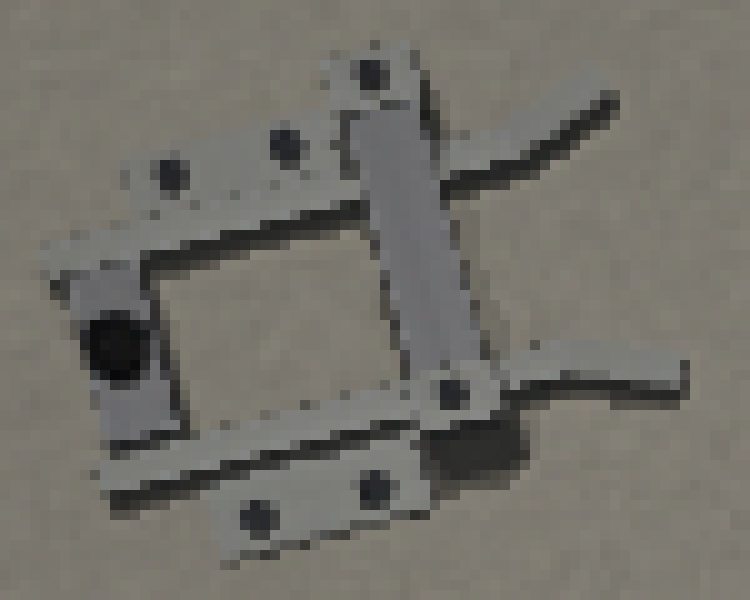

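```bash
python3 - <<'E'
from h import *
t=cv2.imread('pics/top0.png').astype(int)
mx=t.max(2);mn=t.min(2)
roi=np.zeros(mx.shape,bool);roi[140:195,345:420]=1
face=((mx>62)&(mx<100)&(mx-mn<8)&roi).astype(np.uint8)
pts=cv2.findNonZero(face)
n,l,st,c=cv2.connectedComponentsWithStats(face)
k=1+st[1:,4].argmax();print(st[k])
box=cv2.boxPoints(cv2.minAreaRect(cv2.findNonZero((l==k).astype(np.uint8))));
w=onplane('top',box,.03);print(np.round(w,4),np.linalg.norm(w-np.roll(w,1,0),axis=1),'mid',w.mean(0))
d=[w[i]-w[(i+1)%4] for i in range(4)]
for v in d: print(np.degrees(np.arctan2(v[1],v[0])))
cap=((mx>116)&(mx-t[:,:,0]<7)&roi&(mx-mn<8)).astype(np.uint8)
cap=cv2.morphologyEx(cap,cv2.MORPH_OPEN,np.ones((3,3)))
n,l,st,c=cv2.connectedComponentsWithStats(cap)
for i in range(1,n):
  if st[i,4]>20: print('cap',st[i],c[i],onplane('top',[c[i]],.056))
f=lambda a:np.array(a)/10-.5+np.array([218,123])
P=onplane('top',f([[372,76],[455,395]]),.072); kn=onplane('top',f([[116,345]]),.038)[0]
bm=P.mean(0);print('bar',bm,P[0]-P[1],np.linalg.norm(P[0]-P[1]),'knob',kn, kn-bm)
v=P[0]-P[1];print('gauge x from posts',np.degrees(np.arctan2(v[1],v[0]))+90,'from knob',np.degrees(np.arctan2(*(kn-bm)[1::-1])))
for a,b,z in[([150,255],[365,205],.022),([100,470],[410,400],.022),([170,178],[287,147],.01),([258,518],[375,490],.01)]:
  q=onplane('top',f([b,a]),z);v=q[1]-q[0];print(np.degrees(np.arctan2(v[1],v[0])),q.mean(0))
bar=onplane('top',f([[358,115],[428,115],[410,360],[480,360]]),.066);print('bar top mean',bar.mean(0),np.degrees([np.arctan2(*(bar[0]-bar[2])[1::-1]),np.arctan2(*(bar[1]-bar[3])[1::-1])])+90)
E
```

```text
[357 152  54  29 584]
[[ 0.5437 -0.1727  0.03  ]
 [ 0.5757 -0.3089  0.03  ]
 [ 0.531  -0.3178  0.03  ]
 [ 0.4995 -0.1822  0.03  ]] [0.04522666 0.13983324 0.04549657 0.13921053] mid [ 0.53748435 -0.24537627  0.03      ]
103.19508962582053
11.296242256039145
-76.90927608622017
-167.92563071608436
cap [378 162   8   8  53] [381.33962264 165.22641509] [[ 0.53443574 -0.23585242  0.056     ]]
cap [365 165   7   8  52] [368.  168.5] [[ 0.52633961 -0.20051338  0.056     ]]
bar [0.58727208 0.0820851  0.072     ] [0.08463369 0.02095898 0.        ] 0.08719025567712538 knob [0.56715513 0.16434166 0.038     ] [-0.02011694  0.08225656 -0.034     ]
gauge x from posts 103.90909643293946 from knob 103.74269813001781
102.6349118956101 [0.60172552 0.12949985 0.022     ]
102.10156733212614 [0.54563225 0.13012232 0.022     ]
104.50374764593889 [0.62364261 0.13915179 0.01      ]
102.78903948011649 [0.52886946 0.11550918 0.01      ]
bar top mean [0.58814574 0.08133377 0.066     ] [101.42475543 101.32801876]
```

```bash
cat >> h.py <<'E'
YAW=np.radians(103.2)
def toolR(yaw,sgn):
    e=np.array([np.cos(yaw),np.sin(yaw),0]);x=np.array([0,0,-1.]);z=sgn*e;y=np.cross(z,x);return np.c_[x,y,z]
def cur():
    s=arm.sense();return np.array(s['ee_pos']),R.from_euler('xyz',s['ee_rot']).as_matrix(),s
def go(p,yaw=YAW,sgn=1):
    c,Rc,s=cur();return np.round(Rc.T@(np.array(p)-c),4).tolist(),np.round(R.from_matrix(Rc.T@toolR(yaw,sgn)).as_rotvec(),4).tolist()
E
python3 - <<'E'
from h import *
c,Rc,s=cur();print(c,np.round(Rc,3))
for sg in(1,-1):
  for p in([.45,.3,.25],[.527,-.201,.12],[.527,-.201,.095]):print(sg,go(p,sgn=sg))
E
```

```text
[0.14595176 0.60743508 0.25577363] [[-0.     0.234  0.972]
 [-0.001  0.972 -0.234]
 [-1.    -0.001  0.   ]]
1 ([0.006, -0.2279, 0.3675], [-2.037, -0.0011, 0.0007])
1 ([0.1365, -0.6969, 0.5594], [-2.037, -0.0011, 0.0007])
1 ([0.1615, -0.6969, 0.5594], [-2.037, -0.0011, 0.0007])
-1 ([0.006, -0.2279, 0.3675], [1.1046, 0.0006, 0.0009])
-1 ([0.1365, -0.6969, 0.5594], [1.1046, 0.0006, 0.0009])
-1 ([0.1615, -0.6969, 0.5594], [1.1046, 0.0006, 0.0009])
```

>>> {"method": "play_rows", "body": {
  "commands": [
    [0,[0.006,-0.05,0.08],[0.17,0,0]],
    [0,[0.006,-0.09,0.15],[0.34,0,0]],
    [0,[0.006,-0.13,0.21],[0.5,0,0]],
    [0,[0.006,-0.18,0.27],[0.66,0,0]],
    [0,[0.006,-0.228,0.33],[0.82,0,0]],
    [0,[0.006,-0.28,0.38],[0.98,0,0]],
    [0,[0.02,-0.34,0.42],[1.1046,0,0]],
    [0,[0.03,-0.39,0.45],[1.1046,0,0]],
    [0,[0.04,-0.44,0.48],[1.1046,0,0]],
    [0,[0.05,-0.49,0.5],[1.1046,0,0]],
    [0,[0.06,-0.54,0.52],[1.1046,0,0]],
    [0,[0.08,-0.59,0.54],[1.1046,0,0]],
    [0,[0.1,-0.64,0.555],[1.1046,0,0]],
    [0,[0.12,-0.697,0.5594],[1.1046,0,0]],
    [0,[0.1365,-0.697,0.5594],[1.1046,0,0]],
    [0,[0.1365,-0.697,0.5594],[1.1046,0.0006,0.0009]],
    [0,[0.1365,-0.697,0.5594],[1.1046,0.0006,0.0009]]
  ]
}}

```text
t: 2.22
ee_pos: [0.5267, -0.2012, 0.1196]
ee_rot: [-2.179, 1.57, 2.762]
wrist_force: [0.2, -0.4, -0.3]
grip_width: 0.003
```

```bash
python3 - <<'E'
from h import *
c,Rc,s=cur();print(s['t'],c,np.round(Rc,3),s['wrist_force'],s['joint_positions'],s['grip_width']);print(go([.527,-.201,.09],sgn=-1))
s=cams.capture('side');t=cams.capture('top')
cv2.imwrite('pics/e1.png',cv2.resize(s[120:290,250:450],None,fx=3.5,fy=3.5))
cv2.imwrite('pics/e2.png',cv2.resize(t[100:220,300:460],None,fx=4,fy=4))
E
```

```text
2.225 [ 0.52666774 -0.20124191  0.11956389] [[-0.001  0.974  0.227]
 [ 0.     0.227 -0.974]
 [-1.    -0.001 -0.001]] [ 0.15068121 -0.37511895 -0.29895178] [ 0.05383243  0.63334098  0.29190671  1.88359005 -0.2796508   0.66544745
  0.74316351] 0.0034593523111301322
([0.0296, 0.0004, -0.0001], [-0.0011, -0.0007, 0.0009])
```

View pics/e1.png

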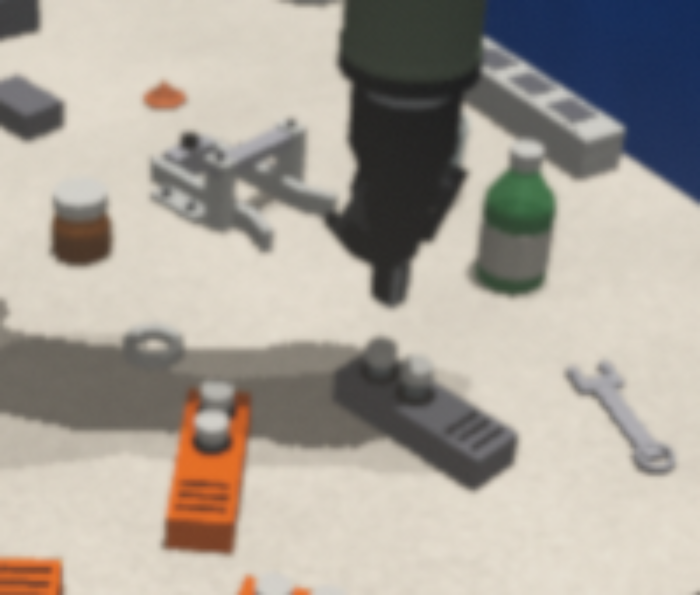

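View pics/e2.png

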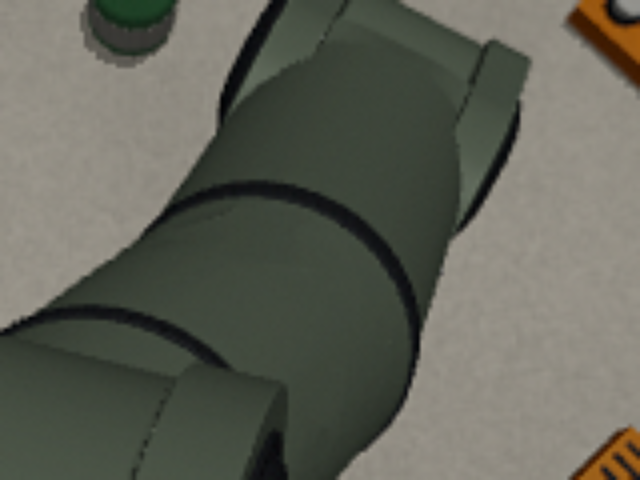

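>>> {"method": "play_rows", "body": {
  "commands": [
    [0,[0.015,0,0],[0,0,0]],
    [0,[0.028,0,0],[0,0,0]],
    [0,[0.033,0,0],[0,0,0]],
    [0,[0.034,0,0],[0,0,0]],
    [0,[0.035,0,0],[0,0,0]],
    [0,[0.036,0,0],[0,0,0]],
    [0,[0.037,0,0],[0,0,0]],
    [0,[0.038,0,0],[0,0,0]],
    [0,[0.039,0,0],[0,0,0]],
    [0,[0.04,0,0],[0,0,0]],
    [0,[0.041,0,0],[0,0,0]],
    [0,[0.042,0,0],[0,0,0]]
  ]
}}

```text
t: 3.82
ee_pos: [0.5276, -0.1997, 0.0785]
ee_rot: [2.119, 1.57, 0.78]
wrist_force: [-0.7, -0.0, 5.8]
grip_width: -0.001
```

>>> {"method": "play_rows", "body": {
  "commands": [
    [0,[0.0005,0,0],[0,0,0]],
    [0,[0.001,0,0],[0,0,0]],
    [0,[0.0015,0,0],[0,0,0]],
    [0,[0.002,0,0],[0,0,0]],
    [0,[0.0025,0,0],[0,0,0]]
  ]
}}

```text
t: 4.45
ee_pos: [0.5276, -0.1997, 0.076]
ee_rot: [2.076, 1.57, 0.737]
wrist_force: [-0.7, 1.0, 4.3]
grip_width: -0.002
```

>>> {"method": "play_rows", "body": {
  "commands": [
    [0,[0.0005,0,0],[0,0,0]],
    [0,[0.001,0,0],[0,0,0]]
  ]
}}

```text
t: 4.7
ee_pos: [0.5276, -0.1997, 0.075]
ee_rot: [1.991, 1.57, 0.652]
wrist_force: [-2.0, 2.2, 12.6]
grip_width: -0.003
```

>>> {"method": "play_rows", "body": {
  "commands": [
    [0,[0.0005,0,0],[0,0,0]]
  ]
}}

```text
t: 4.82
ee_pos: [0.5277, -0.1997, 0.0749]
ee_rot: [2.015, 1.57, 0.676]
wrist_force: [-4.5, 3.3, 22.4]
grip_width: -0.0
```

>>> {"method": "play_rows", "body": {
  "commands": [
    [0,[-0.008,0,0],[0,0,0]],
    [0,[-0.016,0,0],[0,0,0]],
    [0,[-0.016,0,0.02],[0,0,0]],
    [0,[-0.016,0,0.0365],[0,0,0]],
    [0,[-0.016,0,0.0365],[0,0,0]],
    [0,[-0.012,0,0.0365],[0,0,0]],
    [0,[-0.01,0,0.0365],[0,0,0]],
    [0,[-0.009,0,0.0365],[0,0,0]],
    [0,[-0.008,0,0.0365],[0,0,0]],
    [0,[-0.007,0,0.0365],[0,0,0]],
    [0,[-0.006,0,0.0365],[0,0,0]],
    [0,[-0.005,0,0.0365],[0,0,0]],
    [0,[-0.004,0,0.0365],[0,0,0]],
    [0,[-0.003,0,0.0365],[0,0,0]]
  ]
}}

```text
t: 6.58
ee_pos: [0.5361, -0.2351, 0.078]
ee_rot: [2.025, 1.569, 0.686]
wrist_force: [-1.3, 1.2, 4.1]
grip_width: -0.0
```

>>> {"method": "play_rows", "body": {
  "commands": [
    [0,[0.0007,0,0],[0,0,0]],
    [0,[0.0014,0,0],[0,0,0]],
    [0,[0.002,0,0],[0,0,0]],
    [0,[0.0025,0,0],[0,0,0]]
  ]
}}

```text
t: 7.08
ee_pos: [0.5361, -0.2351, 0.0755]
ee_rot: [2.054, 1.569, 0.715]
wrist_force: [-1.3, 1.6, 4.9]
grip_width: 0.0
```

>>> {"method": "play_rows", "body": {
  "commands": [
    [0,[0.0005,0,0],[0,0,0]],
    [0,[0.001,0,0],[0,0,0]]
  ]
}}

```text
t: 7.32
ee_pos: [0.5362, -0.2351, 0.0749]
ee_rot: [1.971, 1.569, 0.632]
wrist_force: [-5.7, 4.0, 20.0]
grip_width: 0.0
```

```bash
python3 - <<'E'
from h import *
for z in(.12,.031):print(go([.55,-.299,z],sgn=-1))
E
```

```text
([-0.0451, -0.0012, 0.0653], [0.0015, -0.0007, -0.0016])
([0.0439, -0.0014, 0.0654], [0.0015, -0.0007, -0.0016])
```

>>> {"method": "play_rows", "body": {
  "commands": [
    [0,[-0.02,0,0],[0,0,0]],
    [0.5,[-0.045,0,0.01],[0,0,0]],
    [1,[-0.045,-0.001,0.04],[0.0015,0,0]],
    [1,[-0.045,-0.001,0.0653],[0.0015,0,0]],
    [1,[-0.045,-0.001,0.0653],[0.0015,0,0]],
    [1,[-0.02,-0.001,0.0653],[0.0015,0,0]],
    [1,[0.01,-0.001,0.0653],[0.0015,0,0]],
    [1,[0.03,-0.001,0.0653],[0.0015,0,0]],
    [1,[0.04,-0.001,0.0653],[0.0015,0,0]],
    [1,[0.044,-0.001,0.0653],[0.0015,0,0]],
    [1,[0.044,-0.001,0.0653],[0.0015,0,0]]
  ]
}}

```text
t: 8.7
ee_pos: [0.5506, -0.299, 0.0313]
ee_rot: [1.726, 1.569, 0.386]
wrist_force: [-0.6, -0.5, 1.1]
grip_width: 1.004
```

```bash
python3 - <<'E'
from h import *
s=cams.capture('side')
cv2.imwrite('pics/f1.png',cv2.resize(s[120:290,250:450],None,fx=3.5,fy=3.5))
E
```

```text
(no output)
```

View pics/f1.png

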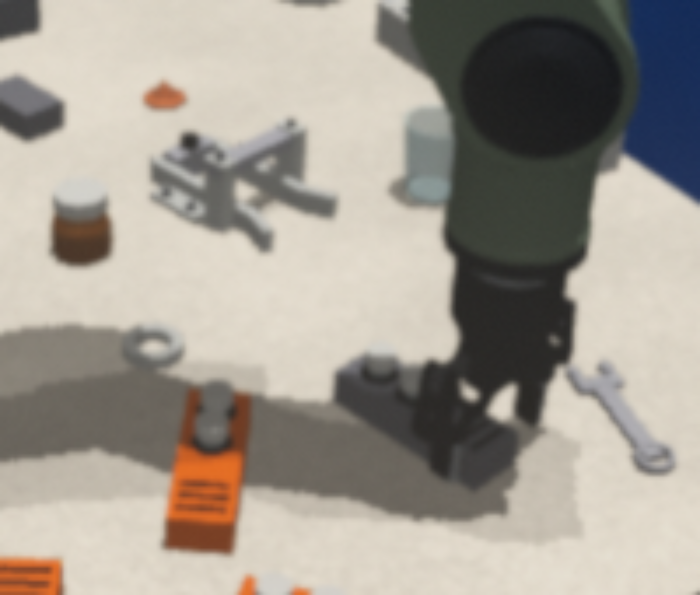

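>>> {"method": "play_rows", "body": {
  "commands": [
    [0,[0,0,0],[0,0,0]],
    [0,[0,0,0],[0,0,0]],
    [0,[0,0,0],[0,0,0]],
    [0,[0,0,0],[0,0,0]],
    [0,[0,0,0],[0,0,0]]
  ],
  "grip_force": 30
}}

```text
t: 9.38
ee_pos: [0.5508, -0.2992, 0.0321]
ee_rot: [1.5, 1.568, 0.16]
wrist_force: [-1.3, 1.3, 7.1]
grip_width: 0.537
```

```bash
python3 - <<'E'
from h import *
c,Rc,s=cur();print(c,s['wrist_force'],s['grip_width'])
s=cv2.imread('pics/side0.png');t=cv2.imread('pics/top0.png')
cv2.imwrite('pics/g1.png',cv2.resize(s[140:270,350:460],None,fx=5,fy=4.5))
for n,im,lo,hi in(('top',t,(35,80,20),(90,255,200)),('side',s,(35,80,20),(90,255,200))):
  m=cv2.inRange(cv2.cvtColor(im,cv2.COLOR_BGR2HSV),lo,hi)
  k,l,st,ce=cv2.connectedComponentsWithStats(m)
  for i in range(1,k):
    if st[i,4]>60:print(n,st[i],ce[i])
print('cap top tri',tri([334.5,88.5],[400,166]))
print('base front side px',onplane('side',[[396.5,202]],0))
print(onplane('top',[[334.5,88.5]],.125),'beaker',onplane('top',[[278,85]],.075))
E
```

```text
[ 0.55077035 -0.29918609  0.03206678] [-1.25689956  1.28340072  7.13927697] 0.5366096403612336
top [323  85  22  22 303] [333.15511551  97.22442244]
side [390 170  18  14 191] [398.66492147 176.44502618]
cap top tri (array([ 0.72204304, -0.11457158,  0.11492593]), np.float64(0.001802057517659062))
base front side px [[ 0.71635153 -0.12533899  0.        ]]
[[ 0.71907825 -0.11448157  0.125     ]] beaker [[0.74935862 0.03088662 0.075     ]]
```

View pics/g1.png

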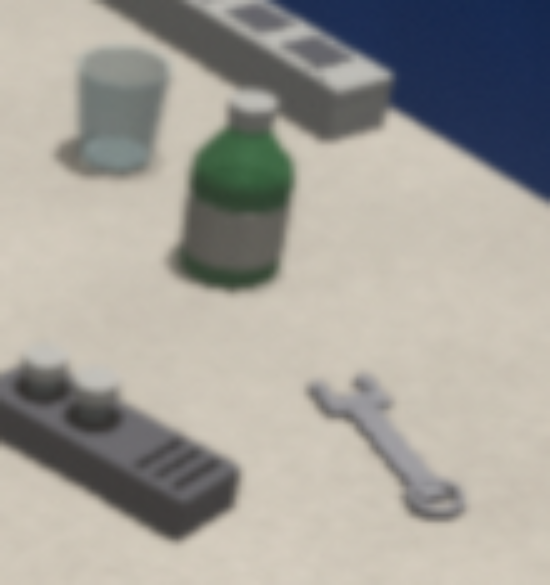

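```bash
cat >> h.py <<'E'
GY=np.radians(103.3);E_=np.array([np.cos(GY),np.sin(GY),0]);N_=np.array([np.sin(GY),-np.cos(GY),0])
def gp(s,lat=0,z=.032): # gauge coords -> world ; s along from bar, lat along +N
    return N_*(.5895+lat)+E_*(-.0553+s)+np.array([0,0,z])
def gc(p): p=np.array(p);return p@E_+.0553,p@N_-.5895
E
python3 - <<'E'
from h import *
c,Rc,s=cur();print('tool yaw',np.degrees(np.arctan2(-Rc[1,2],-Rc[0,2])))
for a in(-.195,-.15):print(gp(a),go(gp(a,z=.0325),GY,-1))
print(gc([.719,-.115,0]))
E
```

```text
tool yaw 103.20138792234115
[ 0.63127039 -0.10797235  0.032     ] ([-0.0001, 0.122, -0.1678], [-0.0017, 0.0002, -0.0027])
[ 0.62091816 -0.0641793   0.032     ] ([-0.0001, 0.122, -0.2128], [-0.0017, 0.0002, -0.0027])
(np.float64(-0.22202133140761215), np.float64(0.08375988975009441))
```

>>> {"method": "play_rows", "body": {
  "commands": [
    [0,[-0.0003,0.005,-0.01],[0,0,0]],
    [0,[-0.0003,0.014,-0.025],[0,0,0]],
    [0,[-0.0003,0.025,-0.04],[0,0,0]]
  ]
}}

```text
t: 9.75
ee_pos: [0.5665, -0.2527, 0.0323]
ee_rot: [1.717, 1.568, 0.377]
wrist_force: [0.6, -1.4, -1.8]
grip_width: 0.533
```

```bash
python3 - <<'E'
from h import *
c,Rc,s=cur()
print(c,s['wrist_force'],gc(c))
for a in(-.195,-.15):print(go(gp(a,z=.0325),GY,-1))
s=cams.capture('side')
cv2.imwrite('pics/f2.png',cv2.resize(s[120:290,250:450],None,fx=3.5,fy=3.5))
E
```

```text
[ 0.56646441 -0.25267559  0.03227461] [ 0.63943076 -1.4288985  -1.7881073 ] (np.float64(-0.3209135377992641), np.float64(-0.09635676159441903))
([0.0001, 0.0962, -0.126], [-0.001, -0.0004, -0.0025])
([0.0001, 0.0962, -0.171], [-0.001, -0.0004, -0.0025])
```

View pics/f2.png

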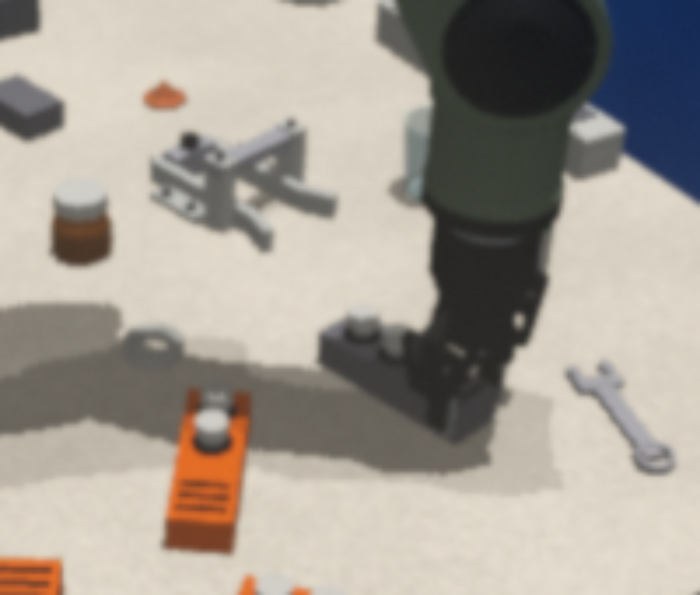

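>>> {"method": "play_rows", "body": {
  "commands": [
    [0,[0,0.014,-0.02],[0,0,0]],
    [0,[0,0.028,-0.04],[0,0,0]],
    [0,[0,0.042,-0.06],[0,0,0]],
    [0,[0,0.056,-0.08],[0,0,0]],
    [0,[0,0.07,-0.1],[0,0,0]],
    [0,[0,0.082,-0.115],[-0.001,0,-0.0025]],
    [0,[0,0.089,-0.126],[-0.001,0,-0.0025]],
    [0,[0,0.0925,-0.134],[-0.001,0,-0.0025]],
    [0,[0,0.0955,-0.141],[-0.001,0,-0.0025]],
    [0,[0,0.0962,-0.146],[-0.001,0,-0.0025]]
  ]
}}

```text
t: 11.05
ee_pos: [0.6276, -0.0852, 0.0328]
ee_rot: [2.616, 1.569, 1.28]
wrist_force: [-0.5, -0.5, -2.4]
grip_width: 0.531
```

```bash
python3 - <<'E'
from h import *
c,Rc,s=cur()
print(c,s['wrist_force'],gc(c),'yaw',np.degrees(np.arctan2(-Rc[1,2],-Rc[0,2])))
s=cams.capture('side');t=cams.capture('top');cv2.imwrite('pics/top3.png',t);cv2.imwrite('pics/side3.png',s)
cv2.imwrite('pics/f3.png',cv2.resize(s[120:250,270:430],None,fx=4.5,fy=4.5,interpolation=cv2.INTER_CUBIC))
cv2.imwrite('pics/f3t.png',cv2.resize(t[100:220,200:400],None,fx=4,fy=4,interpolation=cv2.INTER_CUBIC))
E
```

```text
[ 0.6276131  -0.08522464  0.03278491] [-0.54634682 -0.45395467 -2.38517628] (np.float64(-0.17202104591369383), np.float64(0.0016739059137801382)) yaw 103.43390189703508
```

View pics/f3.png

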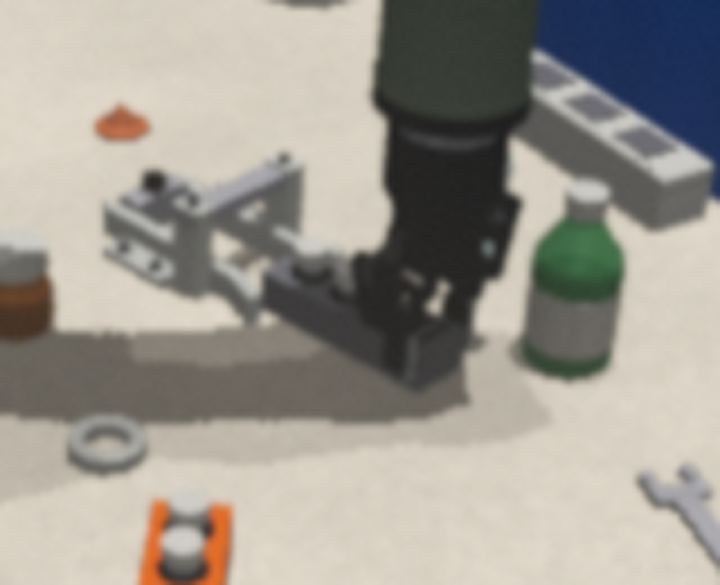

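View pics/f3t.png

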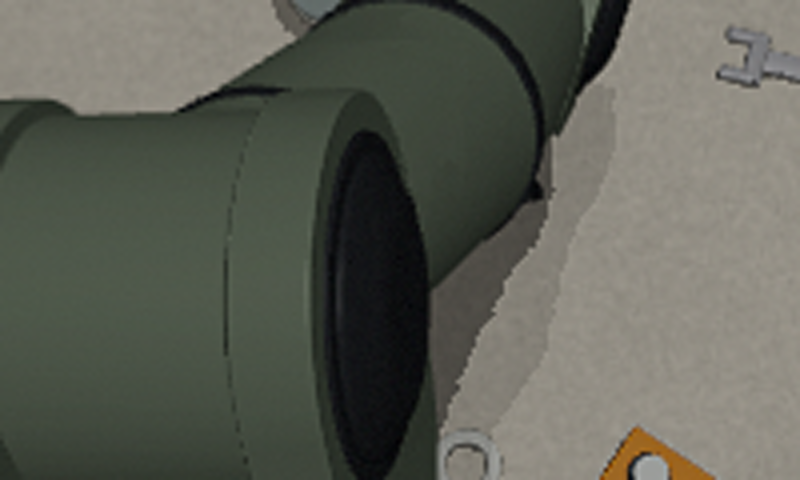

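>>> {"method": "play_rows", "body": {
  "commands": [
    [0,[0,-0.001,-0.004],[-0.002,0,0]],
    [0,[0,-0.0017,-0.01],[-0.002,0,0]],
    [0,[0,-0.0017,-0.016],[-0.002,0,0]]
  ]
}}

```text
t: 11.52
ee_pos: [0.6226, -0.0698, 0.033]
ee_rot: [2.114, 1.568, 0.78]
wrist_force: [5.6, -5.5, -2.0]
grip_width: 0.528
```

```bash
python3 - <<'E'
from h import *
c,Rc,s=cur()
print(c,s['wrist_force'],'along,lat F',np.array(s['wrist_force'])@E_,np.array(s['wrist_force'])@N_,gc(c),'yaw',np.degrees(np.arctan2(-Rc[1,2],-Rc[0,2])))
E
```

```text
[ 0.62258046 -0.06980018  0.03301833] [ 5.56840008 -5.53508601 -1.98129962] along,lat F -6.667637735622771 4.145704232340714 (np.float64(-0.1558525295553173), np.float64(0.0003246421767860719)) yaw 103.5466260176558
```

>>> {"method": "play_rows", "body": {
  "commands": [
    [0,[0,0.001,0.001],[-0.002,0,0]],
    [0,[0,0.0015,-0.001],[-0.003,0,0]],
    [0,[0,0.0015,-0.005],[-0.003,0,0]],
    [0,[0,0.0015,-0.008],[-0.003,0,0]]
  ]
}}

```text
t: 12.02
ee_pos: [0.622, -0.0613, 0.033]
ee_rot: [2.23, 1.568, 0.899]
wrist_force: [0.1, -0.2, -3.4]
grip_width: 0.526
```

```bash
python3 - <<'E'
from h import *
c,Rc,s=cur()
print(c,s['wrist_force'],'along,lat F',np.array(s['wrist_force'])@E_,np.array(s['wrist_force'])@N_,gc(c),'yaw',np.degrees(np.arctan2(-Rc[1,2],-Rc[0,2])),s['wrist_torque'])
s=cams.capture('side')
cv2.imwrite('pics/f4.png',cv2.resize(s[140:240,280:400],None,fx=6,fy=6,interpolation=cv2.INTER_CUBIC))
E
```

```text
[ 0.62198644 -0.06131503  0.03298924] [ 0.1030357  -0.22319536 -3.3949146 ] along,lat F -0.24091234524084898 0.04892613324103054 (np.float64(-0.1474583097811411), np.float64(0.0016985508991709253)) yaw 103.7253430443298 [-0.16539392 -0.00702392  0.00732337]
```

View pics/f4.png

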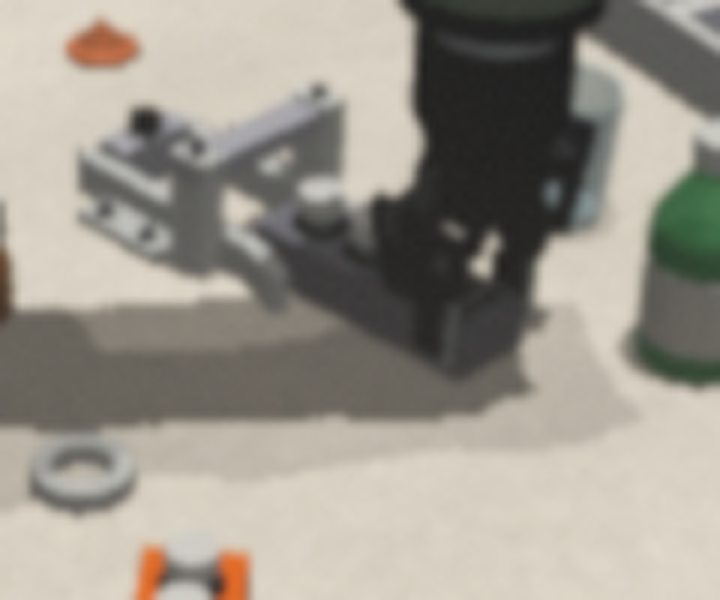

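>>> {"method": "play_rows", "body": {
  "commands": [
    [0,[0.0009,0,0],[0,0,0]],
    [0,[0.0009,0,0],[0,0,0]],
    [0.75,[0.0009,0,0],[0,0,0]],
    [0.75,[0.0009,0,0],[0,0,0]],
    [0.75,[0.0009,0,0],[0,0,0]],
    [0.75,[-0.02,0,0],[0,0,0]],
    [0.75,[-0.04,0,0],[0,0,0]],
    [0.5,[-0.04,0,0.02],[0,0,0]],
    [0.2,[-0.04,0,0.039],[0,0,0]],
    [0.2,[-0.04,0,0.039],[0,0,0]]
  ]
}}

```text
t: 13.32
ee_pos: [0.631, -0.1018, 0.0727]
ee_rot: [2.07, 1.569, 0.736]
wrist_force: [-0.2, 0.7, -0.4]
grip_width: 0.199
```

```bash
python3 - <<'E'
from h import *
c,Rc,s=cur()
print(c,s['wrist_force'],gc(c),'yaw',np.degrees(np.arctan2(-Rc[1,2],-Rc[0,2])),s['grip_width'])
s=cams.capture('side')
cv2.imwrite('pics/f5.png',cv2.resize(s[140:240,280:400],None,fx=6,fy=6,interpolation=cv2.INTER_CUBIC))
E
```

```text
[ 0.63101991 -0.1018046   0.07266023] [-0.15018421  0.6656445  -0.41645213] (np.float64(-0.18894005183067886), np.float64(0.0011751185307474765)) yaw 103.56480721781409 0.19892947450232926
```

View pics/f5.png

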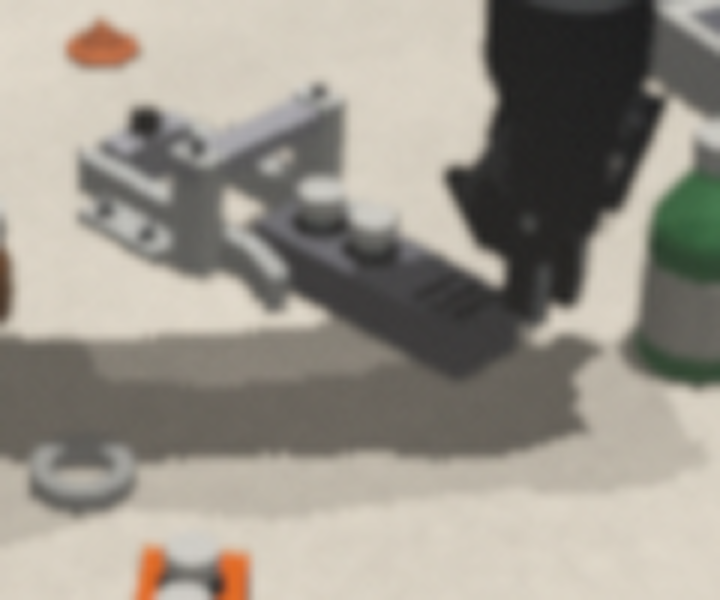

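>>> {"method": "play_rows", "body": {
  "commands": [
    [0.2,[0.025,0.0005,0.001],[0,0,0]],
    [0.2,[0.042,0.0005,0.001],[0,0,0]],
    [0.2,[0.043,0.0005,0.001],[0,0,0]],
    [0.2,[0.043,0.0005,-0.007],[0,0,0]],
    [0.2,[0.043,0.0005,-0.012],[0,0,0]],
    [0.2,[0.043,0.0005,-0.016],[0,0,0]],
    [0.2,[0.043,0.0005,-0.02],[0,0,0]],
    [0.2,[0.043,0.0005,-0.025],[0,0,0]]
  ]
}}

```text
t: 14.38
ee_pos: [0.6256, -0.0762, 0.0298]
ee_rot: [2.075, 1.569, 0.742]
wrist_force: [0.3, -2.1, 2.3]
grip_width: 0.201
```

```bash
cat > st.py <<'E'
from h import *
c,Rc,s=cur();f=np.array(s['wrist_force'])
print(s['t'],np.round(c,4),'F along/lat/z',np.round([f@E_,f@N_,f[2]],2),np.round(gc(c),4),'yaw',np.degrees(np.arctan2(-Rc[1,2],-Rc[0,2])),s['grip_width'],go(gp(0,.0017,.03),GY,-1))
E
python3 st.py
```

```text
14.375 [ 0.6256 -0.0762  0.0298] F along/lat/z [-2.11 -0.17  2.32] [-0.1628  0.0018] yaw 103.60311913226147 0.20095946400342912 ([-0.0, 0.0007, -0.1628], [0.0053, -0.001, -0.0017])
```

>>> {"method": "play_rows", "body": {
  "commands": [
    [0.2,[0,0,-0.005],[0,0,0]],
    [0.2,[0,0,-0.01],[0,0,0]],
    [0.2,[0,0,-0.015],[0,0,0]],
    [0.2,[0,0,-0.02],[0,0,0]]
  ]
}}

```text
t: 14.88
ee_pos: [0.6208, -0.0564, 0.0298]
ee_rot: [2.081, 1.569, 0.748]
wrist_force: [1.0, -2.0, 0.7]
grip_width: 0.196
```

```bash
python3 st.py; python3 - <<'E'
from h import *
s=cams.capture('side')
cv2.imwrite('pics/f6.png',cv2.resize(s[140:240,280:400],None,fx=6,fy=6,interpolation=cv2.INTER_CUBIC))
E
```

```text
14.875 [ 0.6208 -0.0564  0.0298] F along/lat/z [-2.21  0.48  0.72] [-0.1424  0.0017] yaw 103.60833499331923 0.19582803419351527 ([-0.0001, 0.0008, -0.1424], [0.0054, -0.0009, -0.0017])
```

View pics/f6.png

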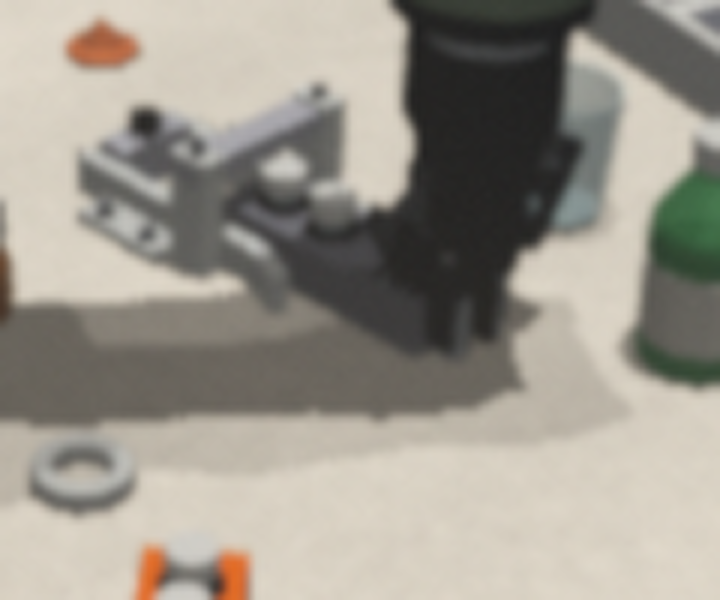

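>>> {"method": "play_rows", "body": {
  "commands": [
    [0.2,[0,0,-0.003],[0,0,0]],
    [0.2,[0,0,-0.006],[0,0,0]],
    [0.2,[0,0,-0.01],[0,0,0]],
    [0.2,[0,0,-0.014],[0,0,0]],
    [0.2,[0,0,-0.018],[0,0,0]]
  ]
}}

```text
t: 15.55
ee_pos: [0.6164, -0.0378, 0.0298]
ee_rot: [2.301, 1.569, 0.968]
wrist_force: [1.2, -1.8, 0.1]
grip_width: 0.201
```

>>> {"method": "play_rows", "body": {
  "commands": [
    [0.2,[0,0,-0.004],[0,0,0]],
    [0.2,[0,0,-0.008],[0,0,0]],
    [0.2,[0,0,-0.012],[0,0,0]],
    [0.2,[0,0,-0.016],[0,0,0]],
    [0.2,[0,0,-0.02],[0,0,0]]
  ]
}}

```text
t: 16.18
ee_pos: [0.6116, -0.0181, 0.0298]
ee_rot: [2.37, 1.569, 1.037]
wrist_force: [0.9, -1.8, -0.3]
grip_width: 0.201
```

```bash
python3 st.py
```

```text
16.175 [ 0.6116 -0.0181  0.0298] F along/lat/z [-2.    0.45 -0.3 ] [-0.103   0.0015] yaw 103.64581414221135 0.20149272355195746 ([-0.0001, 0.0008, -0.103], [0.006, -0.0015, -0.0015])
```

>>> {"method": "play_rows", "body": {
  "commands": [
    [0.2,[0,0,-0.003],[0,0,0]],
    [0.2,[0,0,-0.006],[0,0,0]],
    [0.2,[0,0,-0.009],[0,0,0]],
    [0.2,[0,0,-0.011],[0,0,0]],
    [0.2,[0,0,-0.013],[0,0,0]],
    [0.2,[0,0,-0.0145],[0,0,0]]
  ]
}}

```text
t: 16.92
ee_pos: [0.6081, -0.0038, 0.0298]
ee_rot: [2.411, 1.569, 1.078]
wrist_force: [-0.4, -1.2, -0.7]
grip_width: 0.199
```

```bash
python3 st.py; python3 - <<'E'
from h import *
s=cams.capture('side')
cv2.imwrite('pics/f7.png',cv2.resize(s[140:240,280:400],None,fx=6,fy=6,interpolation=cv2.INTER_CUBIC))
E
```

```text
16.925 [ 0.6081 -0.0038  0.0298] F along/lat/z [-1.1  -0.68 -0.7 ] [-0.0883  0.0014] yaw 103.64695072816194 0.19881800621590093 ([-0.0001, 0.0008, -0.0883], [0.0061, -0.0016, -0.0014])
```

View pics/f7.png

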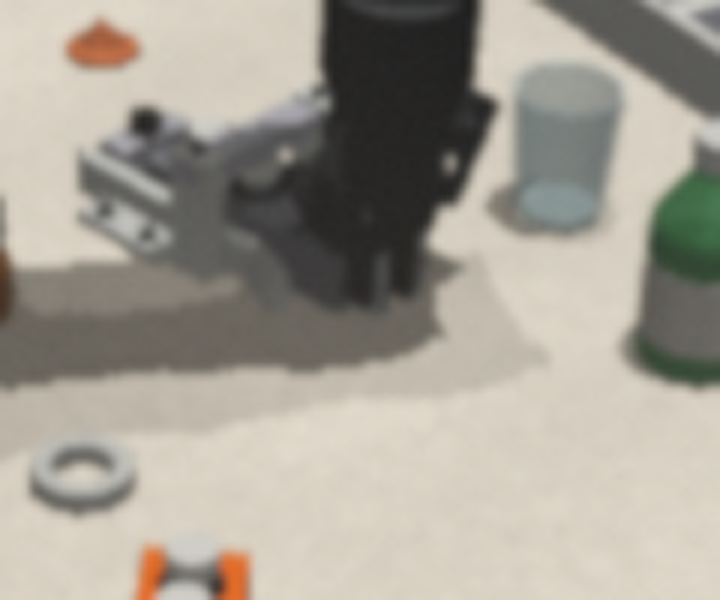

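>>> {"method": "play_rows", "body": {
  "commands": [
    [0.2,[0,0,-0.001],[0,0,0]],
    [0.2,[0,0,-0.002],[0,0,0]],
    [0.2,[0,0,-0.003],[0,0,0]],
    [0.2,[0,0,-0.004],[0,0,0]]
  ]
}}

```text
t: 17.48
ee_pos: [0.6072, 0.0003, 0.0298]
ee_rot: [2.419, 1.569, 1.087]
wrist_force: [0.7, -1.6, 0.1]
grip_width: 0.199
```

>>> {"method": "play_rows", "body": {
  "commands": [
    [0.2,[0,0,-0.001],[0,0,0]],
    [0.2,[0,0,-0.002],[0,0,0]]
  ]
}}

```text
t: 17.73
ee_pos: [0.6067, 0.0023, 0.0298]
ee_rot: [2.433, 1.569, 1.1]
wrist_force: [-0.4, -1.3, -0.7]
grip_width: 0.199
```

>>> {"method": "play_rows", "body": {
  "commands": [
    [0.2,[0,0,-0.001],[0,0,0]],
    [0.2,[0,0,-0.002],[0,0,0]]
  ]
}}

```text
t: 17.98
ee_pos: [0.6062, 0.0043, 0.0298]
ee_rot: [2.434, 1.569, 1.101]
wrist_force: [0.3, -3.0, -0.4]
grip_width: 0.2
```

>>> {"method": "play_rows", "body": {
  "commands": [
    [0.2,[0,0,-0.0005],[0,0,0]],
    [0.2,[0,0,-0.001],[0,0,0]]
  ]
}}

```text
t: 18.23
ee_pos: [0.6059, 0.0053, 0.0298]
ee_rot: [2.437, 1.569, 1.105]
wrist_force: [0.0, -1.5, -0.3]
grip_width: 0.194
```

>>> {"method": "play_rows", "body": {
  "commands": [
    [0.2,[0,0,-0.0005],[0,0,0]],
    [0.2,[0,0,-0.001],[0,0,0]]
  ]
}}

```text
t: 18.48
ee_pos: [0.6057, 0.0063, 0.0298]
ee_rot: [2.45, 1.569, 1.117]
wrist_force: [0.2, -1.5, -0.2]
grip_width: 0.198
```

>>> {"method": "play_rows", "body": {
  "commands": [
    [0.2,[0,0,-0.0005],[0,0,0]],
    [0.2,[0,0,-0.001],[0,0,0]]
  ]
}}

```text
t: 18.73
ee_pos: [0.6054, 0.0073, 0.0298]
ee_rot: [2.448, 1.569, 1.116]
wrist_force: [-0.9, -1.1, -0.8]
grip_width: 0.202
```

>>> {"method": "play_rows", "body": {
  "commands": [
    [0.2,[0,0,-0.0005],[0,0,0]],
    [0.2,[0,0,-0.001],[0,0,0]]
  ]
}}

```text
t: 18.98
ee_pos: [0.6052, 0.0083, 0.0298]
ee_rot: [2.43, 1.569, 1.098]
wrist_force: [0.3, -1.4, -0.5]
grip_width: 0.198
```

>>> {"method": "play_rows", "body": {
  "commands": [
    [0.2,[0,0,-0.0005],[0,0,0]],
    [0.2,[0,0,-0.001],[0,0,0]]
  ]
}}

```text
t: 19.23
ee_pos: [0.6049, 0.0094, 0.0298]
ee_rot: [2.457, 1.569, 1.125]
wrist_force: [0.6, -2.2, -0.2]
grip_width: 0.204
```

>>> {"method": "play_rows", "body": {
  "commands": [
    [0.2,[0,0,-0.0005],[0,0,0]]
  ]
}}

```text
t: 19.35
ee_pos: [0.6048, 0.0097, 0.0298]
ee_rot: [2.361, 1.569, 1.028]
wrist_force: [0.5, -4.7, -2.0]
grip_width: 0.202
```

```bash
python3 st.py
```

```text
19.35 [0.6048 0.0097 0.0298] F along/lat/z [-4.7  -0.59 -1.96] [-0.0744  0.0014] yaw 103.65386522217207 0.20150260092262776 ([-0.0001, 0.0008, -0.0744], [0.0062, -0.0015, -0.0015])
```

>>> {"method": "play_rows", "body": {
  "commands": [
    [0.2,[0,0,-0.0004],[0,0,0]]
  ]
}}

```text
t: 19.48
ee_pos: [0.6049, 0.0098, 0.0298]
ee_rot: [2.112, 1.569, 0.779]
wrist_force: [1.0, -3.8, -1.1]
grip_width: 0.203
```

>>> {"method": "play_rows", "body": {
  "commands": [
    [0.2,[0,0,-0.0006],[0,0,0]],
    [0.2,[0,0,-0.0008],[0,0,0]]
  ]
}}

```text
t: 19.73
ee_pos: [0.6049, 0.0098, 0.0299]
ee_rot: [1.596, 1.569, 0.262]
wrist_force: [2.8, -6.7, -2.2]
grip_width: 0.207
```

>>> {"method": "play_rows", "body": {
  "commands": [
    [0.2,[0,0,-0.0009],[0,0,0]],
    [0.2,[0,0,-0.001],[0,0,0]],
    [0.2,[0,0,-0.001],[0,0,0]]
  ]
}}

```text
t: 20.1
ee_pos: [0.6049, 0.0098, 0.03]
ee_rot: [1.138, 1.568, -0.196]
wrist_force: [1.9, -6.3, -1.3]
grip_width: 0.197
```

>>> {"method": "play_rows", "body": {
  "commands": [
    [0.2,[0,0,-0.0014],[0,0,0]],
    [0.2,[0,0,-0.0014],[0,0,0]],
    [0.2,[0,0,-0.0014],[0,0,0]]
  ]
}}

```text
t: 20.48
ee_pos: [0.605, 0.0099, 0.0302]
ee_rot: [0.845, 1.567, -0.49]
wrist_force: [2.7, -9.0, -2.3]
grip_width: 0.196
```

```bash
python3 st.py
```

```text
20.475 [0.605  0.0099 0.0302] F along/lat/z [-9.42  0.53 -2.25] [-0.0743  0.0016] yaw 103.52522190741871 0.1964585597723012 ([-0.0001, 0.0004, -0.0743], [0.0039, 0.0028, -0.0031])
```

Steady at 9.4 N with no movement. I hold that for about 1.4 s.

>>> {"method": "play_rows", "body": {
  "commands": [
    [0.2,[0,0,-0.0014],[0,0,0]],
    [0.2,[0,0,-0.0014],[0,0,0]],
    [0.2,[0,0,-0.0014],[0,0,0]],
    [0.2,[0,0,-0.0014],[0,0,0]],
    [0.2,[0,0,-0.0014],[0,0,0]],
    [0.2,[0,0,-0.0014],[0,0,0]],
    [0.2,[0,0,-0.0014],[0,0,0]],
    [0.2,[0,0,-0.0014],[0,0,0]],
    [0.2,[0,0,-0.0014],[0,0,0]],
    [0.2,[0,0,-0.0014],[0,0,0]],
    [0.2,[0,0,-0.0014],[0,0,0]]
  ]
}}

```text
t: 21.85
ee_pos: [0.605, 0.0099, 0.0303]
ee_rot: [0.697, 1.565, -0.638]
wrist_force: [2.6, -10.0, -1.7]
grip_width: 0.204
```

```bash
python3 st.py
```

```text
21.85 [0.605  0.0099 0.0303] F along/lat/z [-10.3    0.25  -1.66] [-0.0742  0.0016] yaw 103.47721495202806 0.20372471773413178 ([-0.0001, 0.0003, -0.0742], [0.0031, 0.0044, -0.0037])
```

>>> {"method": "play_rows", "body": {
  "commands": [
    [0.2,[0,0,0.001],[0,0,0]],
    [0.2,[0,0,0.006],[0,0,0]],
    [0.2,[0,0,0.018],[0,0,0]],
    [0.2,[0,0,0.025],[0,0,0]],
    [0.2,[-0.03,0,0.025],[0,0,0]],
    [0.2,[-0.08,0,0.025],[0,0,0]],
    [0.2,[-0.14,0,0.025],[0,0,0]],
    [0.2,[-0.2,0,0.025],[0,0,0]],
    [0.2,[-0.22,-0.03,0.07],[0,0,0]],
    [0.2,[-0.22,-0.06,0.12],[0,0,0]],
    [0.2,[-0.22,-0.08,0.18],[0,0,0]],
    [0.2,[-0.22,-0.1,0.24],[0,0,0]],
    [0.2,[-0.22,-0.12,0.3],[0,0,0]],
    [0.2,[-0.22,-0.12,0.35],[0,0,0]],
    [0.2,[-0.22,-0.12,0.35],[0,0,0]]
  ]
}}

```text
t: 23.72
ee_pos: [0.5674, -0.3623, 0.2509]
ee_rot: [0.39, 1.564, -0.951]
wrist_force: [0.4, 0.4, 0.0]
grip_width: 0.201
```

```bash
python3 - <<'E'
from h import *
s=cams.capture('side');t=cams.capture('top')
cv2.imwrite('pics/z1.png',cv2.resize(s[130:250,270:430],None,fx=4.8,fy=4.8,interpolation=cv2.INTER_CUBIC))
cv2.imwrite('pics/z2t.png',t);cv2.imwrite('pics/z2s.png',s)
cv2.imwrite('pics/z2.png',cv2.resize(t[118:188,215:305],None,fx=8,fy=8,interpolation=cv2.INTER_NEAREST))
E
```

```text
(no output)
```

View pics/z1.png

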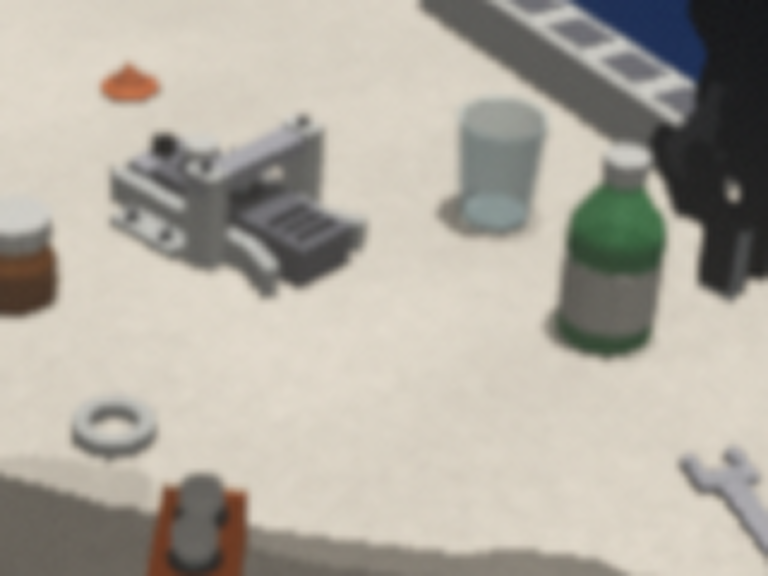

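View pics/z2.png

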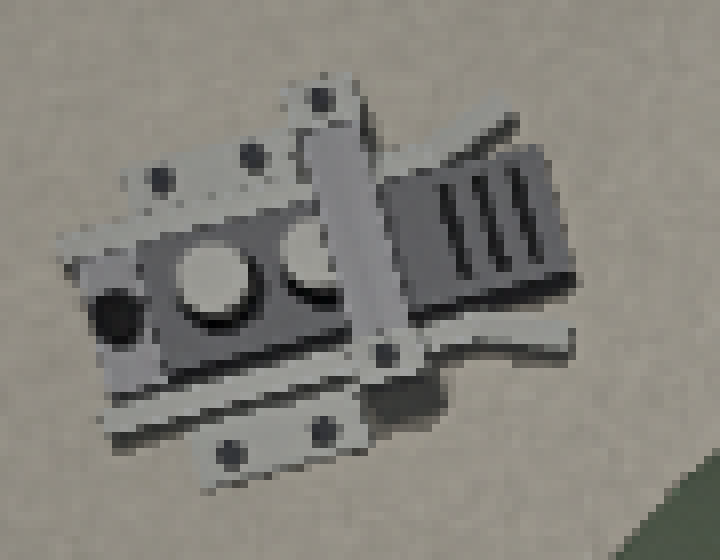

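View pics/z2t.png

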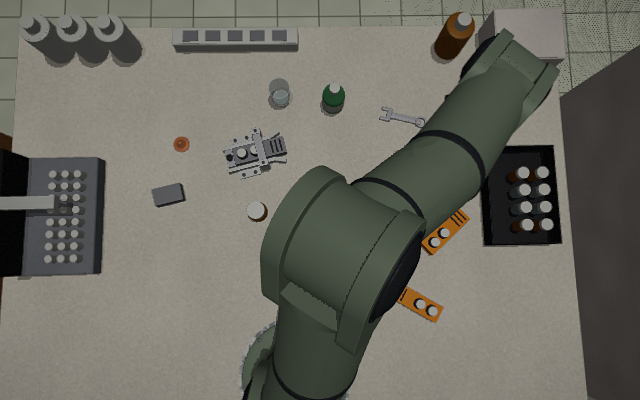

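The zoomed top view shows the carrier between the fences. Its nose edge at about (150,310) butts the stop block, the front cap at (215,280) is past the bar, and the rear cap at (320,260) is partly under it. The gauge, bottle, beaker and spanner are where they were, and the arm is clear.

```bash
python3 - <<'E'
from h import *
s=arm.sense();print(s['t'],np.abs(s['dq']).max(),s['wrist_force'])
a=cv2.imread('pics/side0.png');b=cv2.imread('pics/z2s.png')
print('reagent/jar/cone patch diff',[float(cv2.absdiff(a[y0:y1,x0:x1],b[y0:y1,x0:x1]).mean()) for x0,x1,y0,y1 in((386,410,162,204),(264,284,172,196),(288,306,140,154),(284,305,210,226))])
print(arm.close_job())
E
```

```text
23.825 0.03219390191186009 [-0.11151823  0.76755074  0.10138677]
reagent/jar/cone patch diff [9.050925925925926, 8.049305555555556, 12.18915343915344, 10.321428571428571]
the job is handed in; nothing more can be done
None
```

The job is handed in at about 24 s. Both vials are pressed home, and the carrier sits against the stop with the robot clear of it.

- **Vials:** I pressed each cap down with the shut fingertips until it stopped hard. Both stopped with the tips about 50 mm above the bench, the stated home height. The highest readings were about 22 N on the front vial and 20 N on the rear.
- **Carrier:** I gripped it by the tail and slid it to the gauge mouth, then released it and pushed from behind with two fingertips. Resistance was about 1 to 3 N all the way under the bar, so nothing caught.
- **Gripped entry:** The nose brushed a fence flare with about 7 N, so I shifted the tool by 1.5 mm. The wrist force also suggested the carrier was slightly lifted there, so I lowered it before letting go.
- **Stop:** The nose met the stop with no further movement. The push was 9.4 N at the start and 10.3 N at the end of the roughly 1.4 s hold, after which I backed straight off.

**Last checks:** The final top and side pictures show the nose against the stop and the carrier straight between the fences. The bottle, beaker, jar, cone, collar, spanner and spare block look unmoved.

**What these checks do not settle:**
- A picture comparison of the bottle, jar, cone and collar gave differences of 8 to 12 grey levels everywhere. I put that down to the light changing as the arm moved, so it neither confirms nor contradicts what I saw.
- The final top view hides the collar and two of the orange carriers behind the arm.
- Force was read only at the end of each move, so a short peak in between would not show.

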